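Sweep sea-glass nuggets through the gate, smallest first

TASK

Three round sea-glass nuggets lie on the bamboo shelf top: with your fingertips push them one at a time through the gate in the rail so that each drops into the slot just behind it, the smallest first, then the middle one, and the largest last. Only slide them, never pick them up, and leave the square clay tile, the little pot, the compass and the grout spreader where they are.

Things in the scene. Friction and masses are not known exactly. Their poses are not given: they have to be found in the camera images.
- gate (a point): the gate: a 48 mm wide gap with rounded ends in a wooden rail (18 mm high, 10 mm thick) across the shelf top. The point is at shelf-top level in the middle of the gap, on the rail face where the nuggets lie. z up; +y points through the gate from nuggets to slot; x along the rail. Nuggets start 0.15 to 0.27 m before it (negative y), within 32 degrees of its y axis
- slot (a point): centre of the slot, an opening in the shelf top right behind the gate, 48 mm along x and 62 mm along y; its near edge is already inside the gate, 3 mm past the gate point, so a nugget drops in once its centre passes there and the fingers need not enter the gate. Below it is a closed catch tray, floor 70 mm under the shelf top. Axes as the gate's
- shelf: fixed low bamboo shelf with sliding doors below (they play no part); its flat top, where everything lies, is 150 mm above the table, 320 mm along x and 540 mm along y, edged by rims 8 mm wide and 10 mm high. Origin on the table, 75 mm before the gate in y; axes as the gate's
- small_mid (a point): smallest sea-glass nugget: a frosted green round disc lying flat on the shelf top, 24 mm across and 14 mm thick, about 15 g; the point is its centre, 7 mm above the shelf top. It may turn about its own axis.
- middle_mid (a point): middle sea-glass nugget: a frosted green round disc lying flat on the shelf top, 30 mm across and 14 mm thick, about 24 g; the point is its centre, 7 mm above the shelf top. It may turn about its own axis.
- large_mid (a point): largest sea-glass nugget: a frosted green round disc lying flat on the shelf top, 36 mm across and 14 mm thick, about 34 g; the point is its centre, 7 mm above the shelf top. It may turn about its own axis.
- tile: bystander: square speckled clay tile, 40 x 40 x 9 mm, lying loose near the rail to one side of the gate; origin at the centre of its underside
- pot: bystander: little closed jar-shaped pot with a cork cap, 38 mm across, 45 mm high, standing loose near the rail on the other side of the gate; origin at the centre of its underside
- compass: bystander: steel drawing compass lying beyond the slot along the shelf's x, 140 mm long, 30 mm wide, 12 mm high; origin at the middle of its underside
- spreader: bystander: grout spreader with driftwood handle lying beyond the compass along the shelf's x, 190 mm long, 46 mm wide, 22 mm high; origin near the middle of its underside
- small: the same smallest nugget, origin at the centre of its underside (7 mm below the point above)
- middle: the same middle nugget, origin at the centre of its underside (7 mm below the point above)
- large: the same largest nugget, origin at the centre of its underside (7 mm below the point above)
Not all that is in view belongs to the job. Leave any blue, grey or red look-alike of the middle alone.

How it is judged (in metres and radians):
On the way, in this order (a step that is already met when the one before it is completed fails the run):
1. the smallest nugget is in the slot, the other two still on the shelf top (z of small_mid in the frame of gate between -0.085 and -0.02 m and x of small_mid in the frame of gate between -0.07 and 0.07 m and y of small_mid in the frame of gate between -0.03 and 0.11 m and z of each of middle_mid, large_mid in the frame of gate above 0 m), for 0.2 s.
2. the smallest and the middle nugget are in the slot, the largest still on the shelf top (z of small_mid in the frame of gate between -0.085 and -0.02 m and x of small_mid in the frame of gate between -0.07 and 0.07 m and y of small_mid in the frame of gate between -0.03 and 0.11 m and z of middle_mid in the frame of gate between -0.085 and -0.02 m and x of middle_mid in the frame of gate between -0.07 and 0.07 m and y of middle_mid in the frame of gate between -0.03 and 0.11 m and z of large_mid in the frame of gate above 0 m), for 0.2 s.
At the end, for the whole second after the job is handed in: all three nuggets lie at rest in the catch tray under the slot, their centres more than 20 mm below the shelf top (z of small_mid in the frame of gate between -0.085 and -0.02 m and x of small_mid in the frame of gate between -0.07 and 0.07 m and y of small_mid in the frame of gate between -0.03 and 0.11 m and linear speed of each of small, middle, large below 0.02 m/s and z of middle_mid in the frame of gate between -0.085 and -0.02 m and x of middle_mid in the frame of gate between -0.07 and 0.07 m and y of middle_mid in the frame of gate between -0.03 and 0.11 m and z of large_mid in the frame of gate between -0.085 and -0.02 m and x of large_mid in the frame of gate between -0.07 and 0.07 m and y of large_mid in the frame of gate between -0.03 and 0.11 m); the robot touches nothing.
It fails at once if a nugget is lifted (its centre more than 23 mm above the shelf top; it lies at 7 mm) (z of any of small_mid, middle_mid, large_mid in the frame of gate above 0.023 m).
It fails at once if the tile is moved more than 15 mm (distance of tile from where it was at the start of the episode above 0.015 m).
It fails at once if the pot is moved more than 15 mm (distance of pot from where it was at the start of the episode above 0.015 m).
It fails at once if the compass is moved more than 15 mm (distance of compass from where it was at the start of the episode above 0.015 m).
It fails at once if the spreader is moved more than 15 mm (distance of spreader from where it was at the start of the episode above 0.015 m).
It also fails if it takes over 64 s, if anything falls off the work surface, if the arm or the gripper's body presses on something with over 40 N, if the wrist force passes 120 N, or if a joint passes its speed limit or range.

ROBOT

A 7-joint arm with a two-finger parallel gripper is mounted at the origin on the work surface. World frame = base frame: x ahead of the robot, y to its left, z up, the work surface at z = 0. Lengths are in m, angles in degrees, forces in N, time in s.
With the tool pointing down it reaches from about 0.4 to 0.925 m from the base axis. Payload 4.1 kg.
Tool frame: the origin (TCP) lies midway between the tips of the shut fingers; the grasp point (between the pads) lies 19 mm behind it; z points along the fingers, y is the line along which they close (so a half turn about z gives the same grasp; the last joint's range is limited). The gripper opens to 85 mm and grips with 20 to 120 N. Pads are 22 mm wide; open, the fingers measure 114 mm over their backs; the gripper's body (76 mm by 85 mm) begins 54 mm behind the grasp point. The pads swing forward as they close: fully open they stand 13 mm farther back than shut.
Start: joints at [69.557, 22.827, 2.584, 88.041, -1.071, 69.15, -2.905], TCP at [0.166, -0.629, 0.231] pointing down, gripper open.
Joint ranges: [-161.44, 161.44], [-28.35, 127.94], [-78.24, 83.42], [0, 140.83], [-78.03, 258.03], [13.02, 114.36], [-168.23, 168.23]. Speed limits (degrees/s): [147.25, 147.25, 180, 180, 180, 180, 180].

INTERFACE

Orientations are given as a 3x3 rotation matrix whose columns are the frame's x, y, z axes.
In Python, from rig import bot, cams gives the robot as it stands. The module is installed in compiled form; this text tells all that it offers.
- The arm moves only by the tool play_rows, never from a script. Its argument "rows" is a list of rows, each an object of numbers: "tx", "ty", "tz": the shift along the tool's x, y, z in cm; "roll": the turn about the tool's z in rad. In form: [{"tx": .., "ty": .., "tz": .., "roll": ..}, ...]. A call has 1 to 20 rows; each row shifts and turns the commanded pose from where the row before left it, along the tool's axes as they then stand; what a row does not reach is not made up. A row lasts 1/12 s, in which the tool goes at most 41.7 mm and 7.16 degrees, less where a joint would pass 70% of its speed; a pose out of reach is approached as far as the arm can. A call with a gripper value outside its range is refused whole. "hand" is the finger opening in cm, from 0 to 8.54, set as the call begins (left out, the last holds). The fingers move at their own pace and stop on an object; "newtons" is the grip in N (left out, the last holds). Time passes only in rows, so rows that do not move let the fingers close. It gives the time, the measured TCP pose, the force, the opening and the grip force at its end, in the units of the state.
- bot.read_state(): the state, without advancing time (a new reading comes with each control period).
- cams.snapshot(name): name is "scene" or "side" or "wrist"; returns a dict with "pixels" (480x640x3 uint8, red, green, blue), "mtx" (3x3 intrinsics, pixels), "R" (3x3) and "t" (3): a world point X has camera coordinates R X + t. Camera axes: x right, y down, z forward; pixel columns grow to the right and rows downward; lengths in m; the calibration is good to about 2 mm. A picture is of the moment at which its call begins. There is no depth.
- bot.close_job(): hands the job in; it is judged then, once.
The state is a dict: "t": time; "qpos": joint angles; "qd": joint speeds; "tau": joint torques, N m; "tool_pos": TCP position; "tool_rot": TCP orientation; "ft_force": force on the tool from outside, world axes, zero at the start; "wrist_torque": the same for the moment, N m; "opening": finger opening in m; "grip_force": force on a finger pad.
Only numpy, scipy, OpenCV 4.12 (cv2) and the standard library are available. Lean on these libraries where they do the work, as an engineer would, in place of code of your own. Each camera call takes 0.05 s, during which the arm holds its last target. There are 200 camera calls.

## Working session

There is one attempt and no reset: what is moved stays moved. The work goes in short steps, Python scripts to look and compute and a tool call to move; the robot and the scene stay as the last step left them, time stands still between calls to the robot, and variables do not carry over. Pictures are saved under pics/ and viewed, at most 10 in all, crops included, and the job is handed in when it is done.

Besides the shell and the picture viewer there is one more tool, called after "Request:" as name([rows], argument=value, ...), one row to a line, values as JSON. play_rows: Moves the arm, as the interface text tells. Its arguments: {"type":"object","properties":{"rows":{"type":"array"},"hand":{"type":"number"},"newtons":{"type":"number"}},"required":["rows"]}

```bash
mkdir -p pics; python3 - <<'E'
from rig import bot,cams
import cv2,numpy as np
s=bot.read_state(); print(s['t'],s['tool_pos'],np.round(s['tool_rot'],3).tolist(),s['opening'])
for n in ['scene','side']:
    c=cams.snapshot(n); cv2.imwrite(f'pics/{n}0.png',c['pixels'][...,::-1]); print(n,np.round(-c['R'].T@c['t'],3))
    np.savez(f'{n}0.npz',**c)
E
```

```text
0.0 [ 0.16559513 -0.62789145  0.23027666] [[0.967, 0.255, -0.001], [0.255, -0.967, 0.002], [-0.0, -0.002, -1.0]] 0.08554576147811051
scene [ 0.967 -0.471  0.726]
side [ 0.264 -0.837  0.832]
```

View pics/scene0.png

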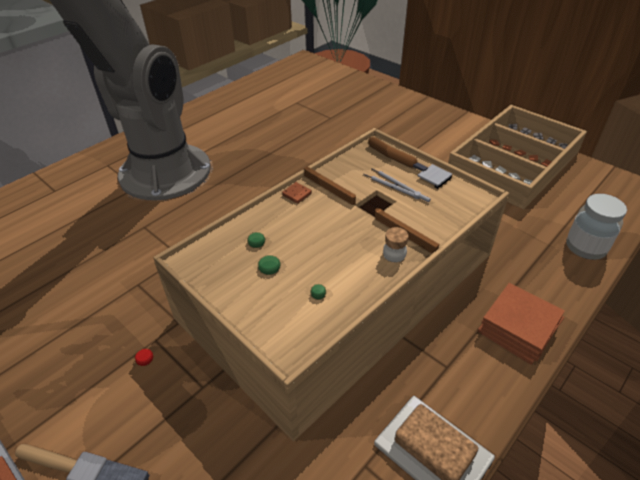

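View pics/side0.png

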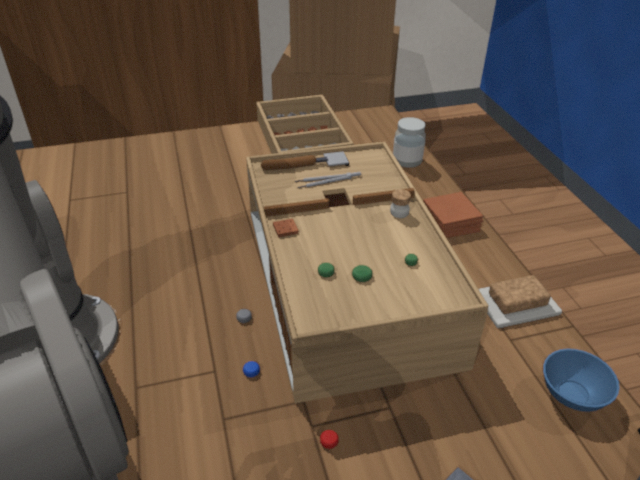

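The scene view shows the nuggets: middle at (256,240), large at (269,265), small at (318,292). The slot is at (377,205) between rail ends at about (356,199) and (377,214), with the tile at (296,192) and the pot at (395,246). The side view agrees, with nuggets at (326,270), (362,273) and (411,259). The blue, grey and red look-alikes are on the table.

```bash
cat > h.py <<'E'
import numpy as np,cv2
def ray(c,uv,z):
    d=np.linalg.inv(c['mtx'])@np.array([*uv,1.]); d=c['R'].T@d; o=-c['R'].T@c['t']
    return (o+d*(z-o[2])/d[2])
def greens(c,z=.157):
    h=cv2.cvtColor(c['pixels'],cv2.COLOR_RGB2HSV)
    m=cv2.inRange(h,(50,90,25),(90,255,200))
    n,l,st,ce=cv2.connectedComponentsWithStats(m)
    return [(int(st[i,4]),ce[i].round(1),ray(c,ce[i],z)) for i in range(1,n) if st[i,4]>30]
E
python3 - <<'E'
from h import *
np.set_printoptions(precision=4,suppress=True)
C={n:dict(np.load(n+'0.npz')) for n in['scene','side']}
for n,c in C.items():
    print(n,greens(c))
    cs={'scene':[(161,262),(292,378),(506,194),(375,131)],'side':[(286,329),(478,305),(383,145),(247,158)]}[n]
    P=[ray(c,p,.16) for p in cs]; print(np.array(P)[:,:2])
    for a,b in zip(P,P[1:]+P[:1]): print(np.linalg.norm(a-b),np.degrees(np.arctan2(*(b-a)[:2][::-1])))
    # top-down at z=.168 (rail top), 2 px/mm*0.5
    k=np.array([ray(c,u,.168)[:2] for u in[(0,0),(639,0),(639,479),(0,479)]])
    X0,Y0=.33,-.75;s=1000
    q=np.array([(X0,Y0),(X0+.4,Y0),(X0+.4,Y0+.6),(X0,Y0+.6)])
    uv=[]
    for x,y in q:
        p=c['mtx']@(c['R']@np.array([x,y,.168])+c['t']); uv.append(p[:2]/p[2])
    H=cv2.getPerspectiveTransform(np.float32(uv),np.float32([(0,600),(400,600),(400,0),(0,0)]))
    C[n]['td']=cv2.warpPerspective(c['pixels'],H,(400,600))
cv2.imwrite('pics/td.png',np.hstack([C['scene']['td'],C['side']['td']])[...,::-1])
E
```

```text
scene [(105, array([310.5,   5.5]), array([-0.2001,  0.7423,  0.157 ])), (192, array([365.5,   5.8]), array([-0.0619,  0.8542,  0.157 ])), (182, array([255.9, 239.6]), array([ 0.4838, -0.1127,  0.157 ])), (302, array([268.9, 264.5]), array([ 0.541, -0.137,  0.157])), (142, array([317.6, 291.7]), array([ 0.6354, -0.1264,  0.157 ]))]
[[ 0.4125 -0.2489]
 [ 0.7094 -0.2543]
 [ 0.7334  0.2641]
 [ 0.4279  0.2763]]
0.29699707625928906 -1.0340111529045266
0.5189558627357073 87.35433432433834
0.3057482805789494 177.7183696045124
0.5254410492289395 -91.6792221287753
side [(63, array([411.1, 260.1]), array([ 0.6322, -0.128 ,  0.157 ])), (124, array([325.9, 270.2]), array([ 0.4811, -0.1147,  0.157 ])), (191, array([361.8, 273.5]), array([ 0.5377, -0.1385,  0.157 ]))]
[[ 0.3845 -0.2311]
 [ 0.692  -0.2608]
 [ 0.7218  0.2563]
 [ 0.4147  0.2779]]
0.3089406683329537 -5.521634674863911
0.5179268672645958 86.7076096466965
0.3077827590270625 175.96458450678026
0.5099019155843153 -93.39913625417749
```

View pics/td.png

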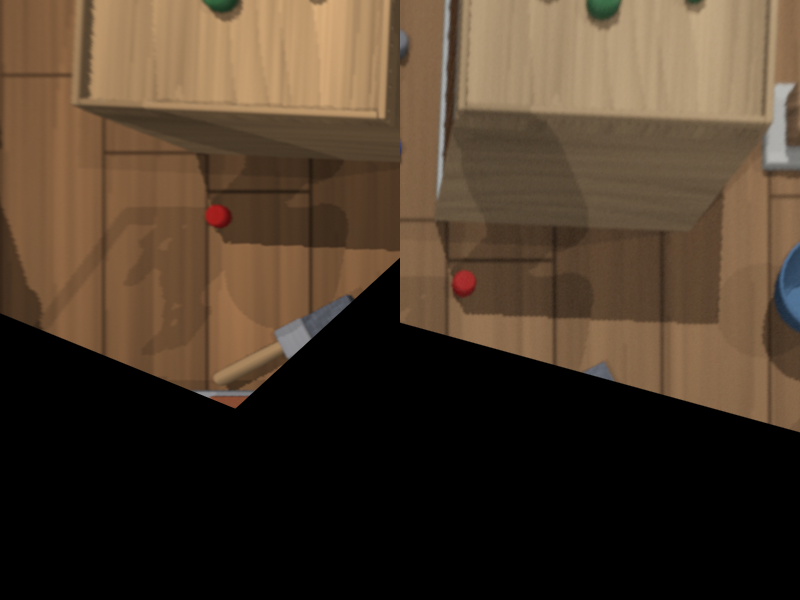

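The top-down window was placed too low: it shows only the near shelf end, around row 105. I'll move it to cover the shelf.

```bash
cat >> h.py <<'E'
def topdown(c,z,X0=.37,Y0=-.28,w=.4,h=.58,s=1000):
    q=[(X0,Y0),(X0+w,Y0),(X0+w,Y0+h),(X0,Y0+h)]
    uv=[]
    for x,y in q:
        p=c['mtx']@(c['R']@np.array([x,y,z])+c['t']); uv.append(p[:2]/p[2])
    W,Hh=int(w*s),int(h*s)
    return cv2.warpPerspective(c['pixels'],cv2.getPerspectiveTransform(np.float32(uv),np.float32([(0,Hh),(W,Hh),(W,0),(0,0)])),(W,Hh))
E
python3 - <<'E'
from h import *
C={n:dict(np.load(n+'0.npz')) for n in['scene','side']}
cv2.imwrite('pics/td2.png',np.hstack([topdown(C[n],.168) for n in C])[...,::-1])
E
```

```text
(no output)
```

View pics/td2.png

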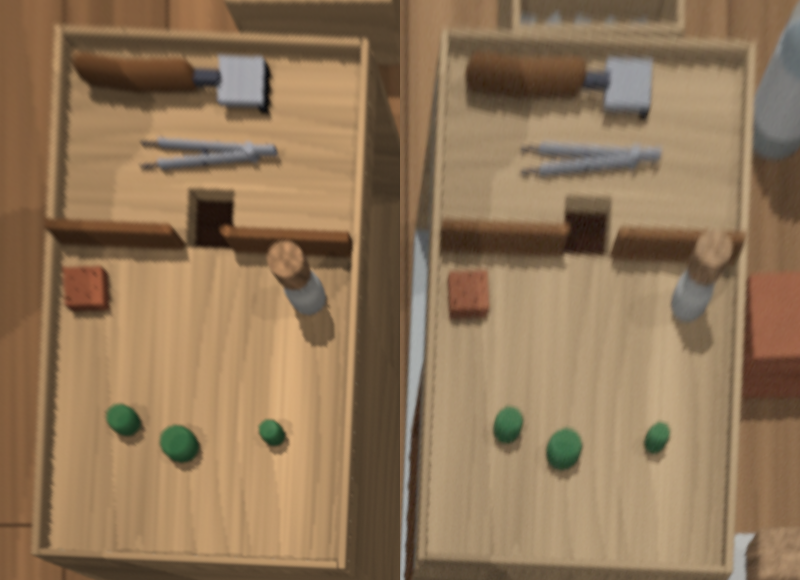

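The rectified views show the rail across the shelf at about row 235, with the gap near columns 178–222 (scene) and 569–616 (side). The tile is on the left, the pot on the right, and the nuggets are at rows 420–445. I'll zoom in on the gate to measure it properly.

```bash
python3 - <<'E'
from h import *
np.set_printoptions(precision=4,suppress=True)
C={n:dict(np.load(n+'0.npz')) for n in['scene','side']}
a=C['scene']['pixels'][165:255,300:400]; b=C['side']['pixels'][170:260,290:390]
im=np.hstack([cv2.resize(x,None,fx=4,fy=4,interpolation=cv2.INTER_CUBIC) for x in(a,b)])
cv2.imwrite('pics/gate.png',im[...,::-1])
A=[c['mtx']@np.c_[c['R'],c['t']] for c in C.values()]
def tri(u,v):
    X=cv2.triangulatePoints(A[0],A[1],np.float64(u).reshape(2,1),np.float64(v).reshape(2,1)).ravel();return X[:3]/X[3]
for u,v in[((255.9,239.6),(325.9,270.2)),((268.9,264.5),(361.8,273.5)),((317.6,291.7),(411.1,260.1)),((161,262),(286,329)),((292,378),(478,305)),((506,194),(383,145)),((375,131),(247,158))]: print(tri(u,v))
E
```

```text
[ 0.4819 -0.1115  0.1543]
[ 0.5389 -0.1354  0.154 ]
[ 0.6337 -0.1248  0.1542]
[ 0.3888 -0.2322  0.1483]
[ 0.702  -0.2478  0.1443]
[0.7296 0.2761 0.149 ]
[0.4169 0.292  0.1502]
```

View pics/gate.png

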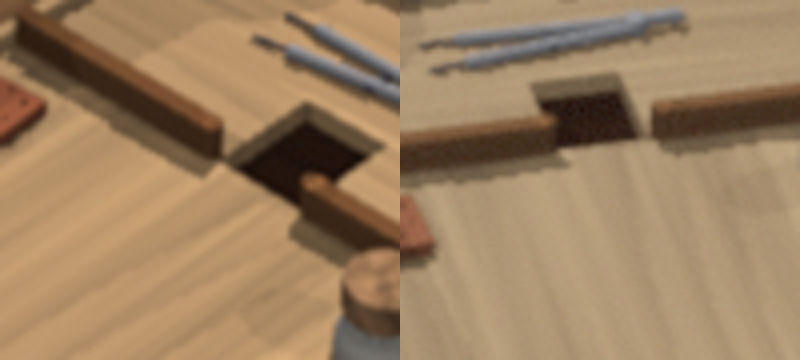

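The zoom resolves the slot corners (scene: near-left (357,205.5), far-left (376,191), far-right (396,202); side: near-right (350,204.5), far-left (323,191), far-right (345,189)) and the rail end bases.

```bash
python3 - <<'E'
from h import *
np.set_printoptions(precision=4,suppress=True)
C={n:dict(np.load(n+'0.npz')) for n in['scene','side']}
for z in(.15,.145):
  for k,p in dict(nl=(357,205.5),fl=(376.25,190.75),fr=(396.25,202),railLbot=(354.25,204.5)).items(): print(z,'scene',k,ray(C['scene'],p,z)[:2])
  for k,p in dict(nl=(330,206.75),nr=(350,204.5),fl=(322.75,191),fr=(345,188.75),railLbot=(329,207.5),railRbot=(353.25,204.5)).items(): print(z,'side',k,ray(C['side'],p,z)[:2])
E
```

```text
0.15 scene nl [0.5476 0.072 ]
0.15 scene fl [0.5472 0.1283]
0.15 scene fr [0.594  0.1264]
0.15 scene railLbot [0.5421 0.0709]
0.15 side nl [0.5427 0.0707]
0.15 side nr [0.5833 0.0679]
0.15 side fl [0.5438 0.1274]
0.15 side fr [0.5904 0.1236]
0.15 side railLbot [0.5401 0.0688]
0.15 side railRbot [0.5895 0.0662]
0.145 scene nl [0.5439 0.0767]
0.145 scene fl [0.5435 0.1335]
0.145 scene fr [0.5908 0.1316]
0.145 scene railLbot [0.5384 0.0756]
0.145 side nl [0.5448 0.0774]
0.145 side nr [0.5856 0.0745]
0.145 side fl [0.5459 0.1345]
0.145 side fr [0.5928 0.1307]
0.145 side railLbot [0.5421 0.0754]
0.145 side railRbot [0.5919 0.0729]
```

Request:
play_rows([
  {"tx":2.84,"ty":-1.64},
  {"tx":2.84,"ty":-1.64},
  {"tx":2.84,"ty":-1.64},
  {"tx":2.84,"ty":-1.64},
  {"tx":2.84,"ty":-1.64},
  {"tx":2.84,"ty":-1.64},
  {"tx":2.84,"ty":-1.64},
  {"tx":2.84,"ty":-1.64},
  {"tx":2.84,"ty":-1.64},
  {"tx":2.84,"ty":-1.64},
  {"tx":2.84,"ty":-1.64},
  {"tx":2.84,"ty":-1.64},
  {"tx":2.84,"ty":-1.64},
  {"tx":2.84,"ty":-1.64},
  {"tx":2.84,"ty":-1.64},
  {"tx":2.84,"ty":-1.64},
  {"tx":2.84,"ty":-1.64},
  {"tx":2.84,"ty":-1.64},
  {"tx":2.84,"ty":-1.64},
  {"tx":2.84,"ty":-1.64},
], hand=1.6)

```text
$.rows[0]: bad value
```

Request:
play_rows([
  {"roll":-0.105},
  {"roll":-0.105},
  {"roll":-0.105},
  {"roll":-0.105},
  {"roll":-0.105},
  {"roll":-0.105},
  {"roll":-0.105},
  {"roll":-0.105},
  {"roll":-0.105},
  {"roll":-0.105},
  {"roll":-0.105},
  {"roll":-0.105},
  {},
  {},
])

```text
$.rows[0]: bad value
```

Request:
play_rows([
  {"tx":2.84,"ty":-1.64,"tz":0,"roll":0},
  {"tx":2.84,"ty":-1.64,"tz":0,"roll":0},
  {"tx":2.84,"ty":-1.64,"tz":0,"roll":0},
  {"tx":2.84,"ty":-1.64,"tz":0,"roll":0},
  {"tx":2.84,"ty":-1.64,"tz":0,"roll":0},
  {"tx":2.84,"ty":-1.64,"tz":0,"roll":0},
  {"tx":2.84,"ty":-1.64,"tz":0,"roll":0},
  {"tx":2.84,"ty":-1.64,"tz":0,"roll":0},
  {"tx":2.84,"ty":-1.64,"tz":0,"roll":0},
  {"tx":2.84,"ty":-1.64,"tz":0,"roll":0},
  {"tx":2.84,"ty":-1.64,"tz":0,"roll":0},
  {"tx":2.84,"ty":-1.64,"tz":0,"roll":0},
  {"tx":2.84,"ty":-1.64,"tz":0,"roll":0},
  {"tx":2.84,"ty":-1.64,"tz":0,"roll":0},
  {"tx":2.84,"ty":-1.64,"tz":0,"roll":0},
  {"tx":2.84,"ty":-1.64,"tz":0,"roll":0},
  {"tx":2.84,"ty":-1.64,"tz":0,"roll":0},
  {"tx":2.84,"ty":-1.64,"tz":0,"roll":0},
  {"tx":2.84,"ty":-1.64,"tz":0,"roll":0},
  {"tx":2.84,"ty":-1.64,"tz":0,"roll":0},
], hand=1.6)

```text
t: 1.77
tool_pos: [0.6319, -0.1653, 0.2307]
tool_rot: [[0.967, 0.255, -0.001], [0.255, -0.967, -0.0], [-0.001, -0.0, -1.0]]
ft_force: [-0.1, -0.6, 0.3]
opening: 0.0159
grip_force: 0.0
```

Request:
play_rows([
  {"tx":0,"ty":0,"tz":0,"roll":-0.105},
  {"tx":0,"ty":0,"tz":0,"roll":-0.105},
  {"tx":0,"ty":0,"tz":0,"roll":-0.105},
  {"tx":0,"ty":0,"tz":0,"roll":-0.105},
  {"tx":0,"ty":0,"tz":0,"roll":-0.105},
  {"tx":0,"ty":0,"tz":0,"roll":-0.105},
  {"tx":0,"ty":0,"tz":0,"roll":-0.105},
  {"tx":0,"ty":0,"tz":0,"roll":-0.105},
  {"tx":0,"ty":0,"tz":0,"roll":-0.105},
  {"tx":0,"ty":0,"tz":0,"roll":-0.105},
  {"tx":0,"ty":0,"tz":0,"roll":-0.105},
  {"tx":0,"ty":0,"tz":0,"roll":-0.105},
  {"tx":0,"ty":0,"tz":0,"roll":0},
])

```text
t: 2.85
tool_pos: [0.6309, -0.1666, 0.2306]
tool_rot: [[0.051, 0.999, -0.001], [0.999, -0.051, 0.0], [0.0, -0.001, -1.0]]
ft_force: [-0.2, 1.0, -0.9]
opening: 0.016
grip_force: 0.0
```

```bash
python3 - <<'E'
from rig import bot,cams
from h import *
np.set_printoptions(precision=4,suppress=True)
s=bot.read_state(); print(s['tool_pos'],s['tool_rot'].tolist() if hasattr(s['tool_rot'],'tolist') else s['tool_rot'])
c=cams.snapshot('wrist'); np.savez('wrist1.npz',**c); cv2.imwrite('pics/wrist1.png',c['pixels'][...,::-1])
print(-c['R'].T@c['t'],greens(c))
E
```

```text
[ 0.6309 -0.1666  0.2306] [[0.051381260807930214, 0.9986784688002153, -0.0011322511404401707], [0.9986790381049144, -0.05138079193132353, 0.0004393977158745895], [0.00038064107782293866, -0.0011533322884657966, -0.9999992624682291]]
[ 0.6355 -0.0885  0.373 ] [(2396, array([ 42.7, 175.5]), array([ 0.4836, -0.1126,  0.157 ])), (1266, array([318.2, 185.4]), array([ 0.6349, -0.1258,  0.157 ])), (2948, array([153. , 213.3]), array([ 0.5404, -0.1369,  0.157 ]))]
```

View pics/wrist1.png

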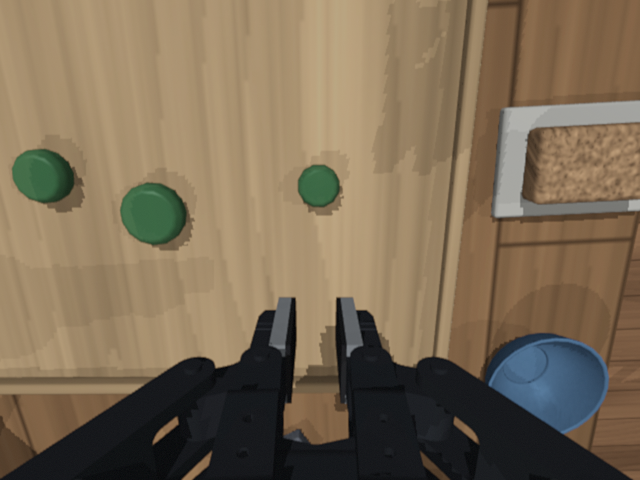

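The wrist view shows the small nugget at (318,185), centred ahead of the fingertips at (316,300). Large is at (153,213) and middle at (43,175). The fit is good to about 2 mm, so I'll lower and start pushing.

Request:
play_rows([
  {"tx":0,"ty":0.1,"tz":1.3,"roll":0},
  {"tx":0,"ty":0.1,"tz":1.3,"roll":0},
  {"tx":0,"ty":0,"tz":1.3,"roll":0},
  {"tx":0,"ty":0,"tz":1.3,"roll":0},
  {"tx":0,"ty":0,"tz":1.2,"roll":0},
  {"tx":0,"ty":0,"tz":1.2,"roll":0},
  {"tx":0,"ty":0,"tz":0,"roll":0},
  {"tx":0.5,"ty":0,"tz":0,"roll":0},
  {"tx":0.5,"ty":0,"tz":0,"roll":0},
  {"tx":0.5,"ty":0,"tz":0,"roll":0},
  {"tx":0.5,"ty":0,"tz":0,"roll":0},
  {"tx":0.5,"ty":0,"tz":0,"roll":0},
  {"tx":0,"ty":0,"tz":0,"roll":0},
])

```text
t: 3.98
tool_pos: [0.6352, -0.1395, 0.156]
tool_rot: [[0.051, 0.999, 0.001], [0.999, -0.051, 0.001], [0.001, 0.001, -1.0]]
ft_force: [-1.0, 0.4, 0.6]
opening: 0.0164
grip_force: 0.0
```

```bash
cat >> h.py <<'E'
G=np.array([.566,.070]); a=np.radians(-2.95); ex=np.array([np.cos(a),np.sin(a)]); ey=np.array([-np.sin(a),np.cos(a)])
def gf(p): d=np.array(p)[:2]-G; return np.round([d@ex*1000,d@ey*1000],1)
def look(name=None,cam='wrist'):
    from rig import bot,cams
    s=bot.read_state(); print(s['t'],'TCP gate mm',gf(s['tool_pos']),'z',s['tool_pos'][2],'F',np.round(s['ft_force'],1))
    c=cams.snapshot(cam)
    for A,uv,P in greens(c): print(A,uv,gf(P))
    if name: cv2.imwrite(f'pics/{name}.png',c['pixels'][...,::-1]); np.savez(name+'.npz',**c)
E
python3 -c "
from h import *
look('wrist2')"
```

```text
3.9833 TCP gate mm [  79.8 -205.7] z 0.15599076501987724 F [-1.   0.4  0.6]
2648 [315.5 272.7] [  80.3 -186.1]
5971 [ 81.3 321.7] [ -15.  -207.6]
```

View pics/wrist2.png

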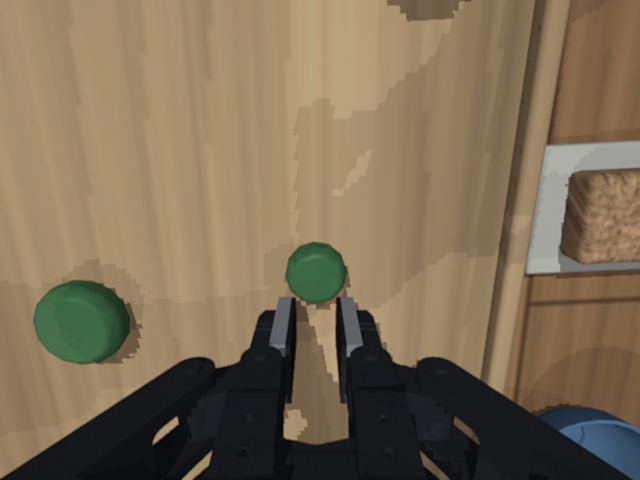

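Small is seated in the fingertip cradle at (315,272), just ahead of the tips. Now the slanted push.

Request:
play_rows([
  {"tx":0.6,"ty":-0.31,"tz":0,"roll":0},
  {"tx":0.6,"ty":-0.31,"tz":0,"roll":0},
  {"tx":0.6,"ty":-0.31,"tz":0,"roll":0},
  {"tx":0.6,"ty":-0.31,"tz":0,"roll":0},
  {"tx":0.6,"ty":-0.31,"tz":0,"roll":0},
  {"tx":0.6,"ty":-0.31,"tz":0,"roll":0},
  {"tx":0.6,"ty":-0.31,"tz":0,"roll":0},
  {"tx":0.6,"ty":-0.31,"tz":0,"roll":0},
  {"tx":0.6,"ty":-0.31,"tz":0,"roll":0},
  {"tx":0.6,"ty":-0.31,"tz":0,"roll":0},
  {"tx":0.6,"ty":-0.31,"tz":0,"roll":0},
  {"tx":0.6,"ty":-0.31,"tz":0,"roll":0},
  {"tx":0.6,"ty":-0.31,"tz":0,"roll":0},
  {"tx":0.6,"ty":-0.31,"tz":0,"roll":0},
  {"tx":0.6,"ty":-0.31,"tz":0,"roll":0},
  {"tx":0.6,"ty":-0.31,"tz":0,"roll":0},
  {"tx":0.6,"ty":-0.31,"tz":0,"roll":0},
  {"tx":0.6,"ty":-0.31,"tz":0,"roll":0},
  {"tx":0,"ty":0,"tz":0,"roll":0},
])

```text
t: 5.62
tool_pos: [0.584, -0.0288, 0.1554]
tool_rot: [[0.051, 0.999, -0.0], [0.999, -0.051, 0.001], [0.001, -0.0, -1.0]]
ft_force: [0.4, 0.4, 0.2]
opening: 0.0163
grip_force: 0.0
```

```bash
python3 -c "
from h import *
look('wrist3')"
```

```text
5.6167 TCP gate mm [ 23.1 -97.8] z 0.15538892935277854 F [0.4 0.4 0.2]
2684 [314.7 273.1] [ 23.2 -78.1]
```

View pics/wrist3.png

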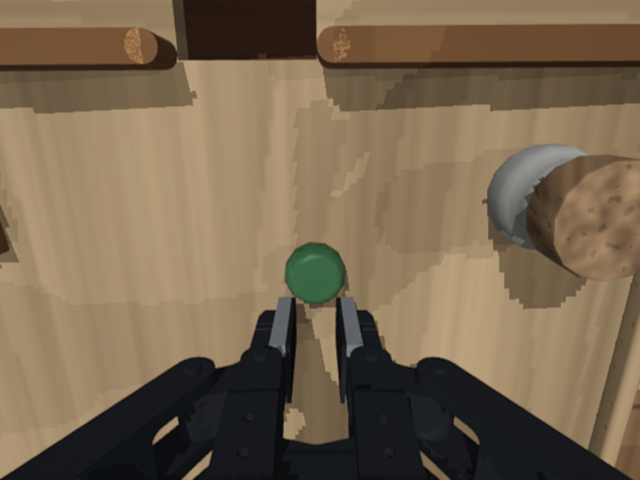

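Small is still cradled at (315,273). The slot's near edge runs from (187,59) to (316,59) and the rail ends are at about (177,48) and (316,45). I'll refine the gate position from these.

```bash
python3 -c "
from h import *
c=dict(np.load('wrist3.npz'))
for p in [(187,59),(316,59)]: print(gf(ray(c,p,.15)))
for p in [(10,67),(160,66),(340,64),(620,62)]: print('rail base',gf(ray(c,p,.15)))
for p in [(177,48),(317,45),(158,35),(318,35)]: print('ends',gf(ray(c,p,.16)),gf(ray(c,p,.168)))
"
```

```text
[-20.9  -1.2]
[23.6 -1.2]
rail base [-82.6  -3.8]
rail base [-30.5  -3.4]
rail base [32.  -2.8]
rail base [128.8  -2. ]
ends [-20.8   0.7] [-18.2  -0.4]
ends [23.9  1.7] [23.9  0.4]
ends [-26.4   4.5] [-23.5   3.1]
ends [24.3  4.5] [24.2  3.1]
```

Request:
play_rows([
  {"tx":0.6,"ty":-0.245,"tz":0,"roll":0},
  {"tx":0.6,"ty":-0.245,"tz":0,"roll":0},
  {"tx":0.6,"ty":-0.245,"tz":0,"roll":0},
  {"tx":0.6,"ty":-0.245,"tz":0,"roll":0},
  {"tx":0.6,"ty":-0.245,"tz":0,"roll":0},
  {"tx":0.6,"ty":-0.245,"tz":0,"roll":0},
  {"tx":0.6,"ty":-0.245,"tz":0,"roll":0},
  {"tx":0.6,"ty":-0.245,"tz":0,"roll":0},
  {"tx":0.6,"ty":-0.245,"tz":0,"roll":0},
  {"tx":0.6,"ty":0,"tz":0,"roll":0},
  {"tx":0.6,"ty":0,"tz":0,"roll":0},
  {"tx":0.6,"ty":0,"tz":0,"roll":0},
  {"tx":0.6,"ty":0,"tz":0,"roll":0},
  {"tx":0.5,"ty":0,"tz":0,"roll":0},
  {"tx":0,"ty":0,"tz":0,"roll":0},
  {"tx":0,"ty":0,"tz":0,"roll":0},
])

```text
t: 7.0
tool_pos: [0.5671, 0.0535, 0.1553]
tool_rot: [[0.052, 0.999, 0.0], [0.999, -0.052, -0.0], [-0.0, 0.0, -1.0]]
ft_force: [0.5, -0.6, 0.0]
opening: 0.0162
grip_force: 0.0
```

```bash
python3 -c "
from h import *
look('wrist4')"
```

```text
7.0 TCP gate mm [  1.9 -16.4] z 0.15525198209586816 F [ 0.5 -0.6  0. ]
1454 [315.1 204.4] [ 2.3 30.6]
```

Small's blob jumped to about 30 mm past the gate and its area halved (2684 → 1454), so it has dropped into the tray. Next, move behind the middle nugget.

Request:
play_rows([
  {"tx":-1,"ty":0,"tz":-1.5,"roll":0},
  {"tx":-1,"ty":0,"tz":-1.5,"roll":0},
  {"tx":-1,"ty":0,"tz":-1.5,"roll":0},
  {"tx":-1,"ty":0,"tz":-1.5,"roll":0},
  {"tx":-1,"ty":0,"tz":-1.5,"roll":0},
  {"tx":-1.8,"ty":-0.83,"tz":0,"roll":0},
  {"tx":-1.8,"ty":-0.83,"tz":0,"roll":0},
  {"tx":-1.8,"ty":-0.83,"tz":0,"roll":0},
  {"tx":-1.8,"ty":-0.83,"tz":0,"roll":0},
  {"tx":-1.8,"ty":-0.83,"tz":0,"roll":0},
  {"tx":-1.8,"ty":-0.83,"tz":0,"roll":0},
  {"tx":-1.8,"ty":-0.83,"tz":0,"roll":0},
  {"tx":-1.8,"ty":-0.83,"tz":0,"roll":0},
  {"tx":-1.8,"ty":-0.83,"tz":0,"roll":0},
  {"tx":0,"ty":0,"tz":0,"roll":0},
  {"tx":0,"ty":0,"tz":0,"roll":0},
], hand=2.0)

```text
t: 8.38
tool_pos: [0.4806, -0.156, 0.2303]
tool_rot: [[0.057, 0.998, -0.0], [0.998, -0.057, -0.0], [-0.0, -0.0, -1.0]]
ft_force: [0.1, 0.7, 0.2]
opening: 0.0201
grip_force: 0.0
```

```bash
python3 -c "
from h import *
look('wrist5'); look('scene5','scene')"
```

```text
8.3833 TCP gate mm [ -73.7 -230.1] z 0.23028153520325753 F [0.1 0.7 0.2]
2063 [315.3 181.1] [ -73.1 -186.7]
2857 [417.8 218. ] [ -14.8 -208. ]
8.4333 TCP gate mm [ -73.1 -228.6] z 0.2303921066114273 F [0.  0.2 0.8]
105 [310.5   5.5] [-799.6  632. ]
192 [365.5   5.8] [-667.6  751. ]
182 [255.8 239.7] [ -72.7 -186.9]
302 [268.8 264.6] [ -14.3 -208.2]
```

Request:
play_rows([
  {"tx":0,"ty":0,"tz":1.5,"roll":0},
  {"tx":0,"ty":0,"tz":1.5,"roll":0},
  {"tx":0,"ty":0,"tz":1.5,"roll":0},
  {"tx":0,"ty":0,"tz":1.5,"roll":0},
  {"tx":0,"ty":0,"tz":1.5,"roll":0},
  {"tx":0,"ty":0,"tz":0,"roll":0},
  {"tx":0.6,"ty":0,"tz":0,"roll":0},
  {"tx":0.6,"ty":0,"tz":0,"roll":0},
  {"tx":0.6,"ty":0,"tz":0,"roll":0},
  {"tx":0.6,"ty":0,"tz":0,"roll":0},
  {"tx":0.6,"ty":0.1,"tz":0,"roll":0},
  {"tx":0.6,"ty":0.2,"tz":0,"roll":0},
  {"tx":0.6,"ty":0.3,"tz":0,"roll":0},
  {"tx":0.6,"ty":0.31,"tz":0,"roll":0},
  {"tx":0.6,"ty":0.31,"tz":0,"roll":0},
  {"tx":0,"ty":0,"tz":0,"roll":0},
])

```text
t: 9.82
tool_pos: [0.4973, -0.0995, 0.1554]
tool_rot: [[0.051, 0.999, 0.001], [0.999, -0.051, 0.001], [0.001, 0.001, -1.0]]
ft_force: [-0.6, 0.9, 0.2]
opening: 0.02
grip_force: 0.0
```

```bash
python3 -c "
from h import *
look('wrist6')"
```

```text
9.8167 TCP gate mm [ -59.8 -172.8] z 0.15541847363996533 F [-0.6  0.9  0.2]
4267 [316.1 267.4] [ -59.2 -150.7]
372 [415.6 359. ] [ -17.4 -192. ]
```

Request:
play_rows([
  {"tx":0.6,"ty":0.31,"tz":0,"roll":0},
  {"tx":0.6,"ty":0.31,"tz":0,"roll":0},
  {"tx":0.6,"ty":0.31,"tz":0,"roll":0},
  {"tx":0.6,"ty":0.31,"tz":0,"roll":0},
  {"tx":0.6,"ty":0.31,"tz":0,"roll":0},
  {"tx":0.6,"ty":0.31,"tz":0,"roll":0},
  {"tx":0.6,"ty":0.31,"tz":0,"roll":0},
  {"tx":0.6,"ty":0.31,"tz":0,"roll":0},
  {"tx":0.6,"ty":0.31,"tz":0,"roll":0},
  {"tx":0.6,"ty":0.31,"tz":0,"roll":0},
  {"tx":0.6,"ty":0.31,"tz":0,"roll":0},
  {"tx":0.6,"ty":0.31,"tz":0,"roll":0},
  {"tx":0.6,"ty":0.31,"tz":0,"roll":0},
  {"tx":0.6,"ty":0.31,"tz":0,"roll":0},
  {"tx":0.6,"ty":0.31,"tz":0,"roll":0},
  {"tx":0.6,"ty":0.31,"tz":0,"roll":0},
  {"tx":0.6,"ty":0.31,"tz":0,"roll":0},
  {"tx":0.6,"ty":0.31,"tz":0,"roll":0},
  {"tx":0,"ty":0,"tz":0,"roll":0},
])

```text
t: 11.45
tool_pos: [0.5585, 0.0055, 0.1554]
tool_rot: [[0.051, 0.999, 0.001], [0.999, -0.051, 0.001], [0.001, 0.001, -1.0]]
ft_force: [-0.0, 0.2, 0.2]
opening: 0.0204
grip_force: 0.0
```

```bash
python3 -c "
from h import *
look('wrist7')"
```

```text
11.45 TCP gate mm [ -4.2 -64.8] z 0.1554315338455028 F [-0.   0.2  0.2]
1749 [327.1 110.9] [ 0.2 14.8]
4194 [316.4 267.4] [ -3.4 -42.7]
```

Request:
play_rows([
  {"tx":0.6,"ty":0.15,"tz":0,"roll":0},
  {"tx":0.6,"ty":0.15,"tz":0,"roll":0},
  {"tx":0.6,"ty":0.15,"tz":0,"roll":0},
  {"tx":0.6,"ty":0,"tz":0,"roll":0},
  {"tx":0.6,"ty":0,"tz":0,"roll":0},
  {"tx":0.6,"ty":0,"tz":0,"roll":0},
  {"tx":0.6,"ty":0,"tz":0,"roll":0},
  {"tx":0.5,"ty":0,"tz":0,"roll":0},
  {"tx":0,"ty":0,"tz":0,"roll":0},
  {"tx":0,"ty":0,"tz":0,"roll":0},
  {"tx":0,"ty":0,"tz":0,"roll":0},
])

```text
t: 12.42
tool_pos: [0.5646, 0.05, 0.1552]
tool_rot: [[0.053, 0.999, -0.0], [0.999, -0.053, -0.0], [-0.0, -0.0, -1.0]]
ft_force: [0.1, -0.3, 0.0]
opening: 0.02
grip_force: 0.0
```

```bash
python3 -c "
from h import *
look('wrist8')"
```

```text
12.4167 TCP gate mm [ -0.4 -20.1] z 0.1552339499259664 F [ 0.1 -0.3  0. ]
3233 [315.6 179.1] [ 0.3 36.2]
```

View pics/wrist8.png

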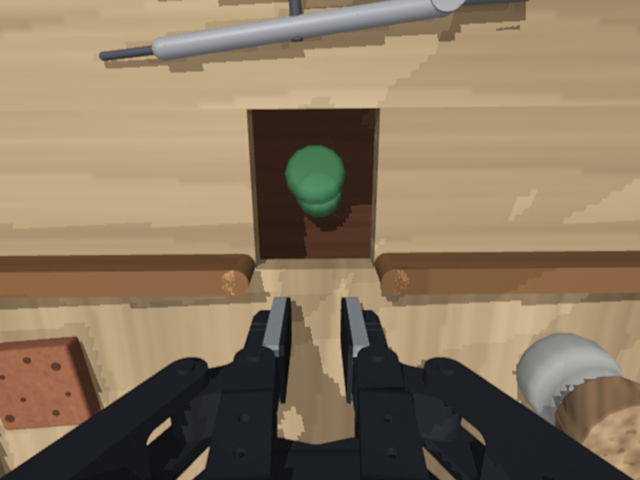

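Wrist view: middle lies in the tray at (316,173), leaning on small at (320,200). The gate is centred on the fingers and the tile and pot are untouched. Now the large one.

Request:
play_rows([
  {"tx":-1,"ty":0,"tz":-1.5,"roll":0},
  {"tx":-1,"ty":0,"tz":-1.5,"roll":0},
  {"tx":-1,"ty":0,"tz":-1.5,"roll":0},
  {"tx":-1,"ty":0,"tz":-1.5,"roll":0},
  {"tx":-1,"ty":0,"tz":-1.5,"roll":0},
  {"tx":-2.02,"ty":-0.16,"tz":0,"roll":0},
  {"tx":-2.02,"ty":-0.16,"tz":0,"roll":0},
  {"tx":-2.02,"ty":-0.16,"tz":0,"roll":0},
  {"tx":-2.02,"ty":-0.16,"tz":0,"roll":0},
  {"tx":-2.02,"ty":-0.16,"tz":0,"roll":0},
  {"tx":-2.02,"ty":-0.16,"tz":0,"roll":0},
  {"tx":-2.02,"ty":-0.16,"tz":0,"roll":0},
  {"tx":-2.02,"ty":-0.16,"tz":0,"roll":0},
  {"tx":-2.02,"ty":-0.16,"tz":0,"roll":0},
  {"tx":0,"ty":0,"tz":0,"roll":0},
  {"tx":0,"ty":0,"tz":0,"roll":0},
], hand=2.4)

```text
t: 13.8
tool_pos: [0.5374, -0.182, 0.2301]
tool_rot: [[0.057, 0.998, -0.0], [0.998, -0.057, -0.0], [-0.0, -0.0, -1.0]]
ft_force: [0.7, 1.1, 0.1]
opening: 0.0239
grip_force: 0.0
```

```bash
python3 -c "
from h import *
look('wrist9')"
```

```text
13.8 TCP gate mm [ -15.6 -253.1] z 0.23007806802048542 F [0.7 1.1 0.1]
3060 [315.4 177.9] [ -14.9 -208. ]
```

Request:
play_rows([
  {"tx":0,"ty":0,"tz":1.5,"roll":0},
  {"tx":0,"ty":0,"tz":1.5,"roll":0},
  {"tx":0,"ty":0,"tz":1.5,"roll":0},
  {"tx":0,"ty":0,"tz":1.5,"roll":0},
  {"tx":0,"ty":0,"tz":1.5,"roll":0},
  {"tx":0,"ty":0,"tz":0,"roll":0},
  {"tx":0.6,"ty":0,"tz":0,"roll":0},
  {"tx":0.6,"ty":0,"tz":0,"roll":0},
  {"tx":0.6,"ty":0,"tz":0,"roll":0},
  {"tx":0.6,"ty":0,"tz":0,"roll":0},
  {"tx":0.6,"ty":0.06,"tz":0,"roll":0},
  {"tx":0.6,"ty":0.06,"tz":0,"roll":0},
  {"tx":0.6,"ty":0.06,"tz":0,"roll":0},
  {"tx":0.6,"ty":0.06,"tz":0,"roll":0},
  {"tx":0.6,"ty":0.06,"tz":0,"roll":0},
  {"tx":0.6,"ty":0.06,"tz":0,"roll":0},
  {"tx":0.6,"ty":0.06,"tz":0,"roll":0},
  {"tx":0.6,"ty":0.06,"tz":0,"roll":0},
  {"tx":0.6,"ty":0.06,"tz":0,"roll":0},
  {"tx":0.6,"ty":0.06,"tz":0,"roll":0},
])

```text
t: 15.52
tool_pos: [0.5485, -0.0963, 0.1553]
tool_rot: [[0.053, 0.999, -0.0], [0.999, -0.053, -0.0], [-0.0, -0.0, -1.0]]
ft_force: [0.5, -1.0, 1.2]
opening: 0.0244
grip_force: 0.2
```

Request:
play_rows([
  {"tx":0.6,"ty":0.06,"tz":0,"roll":0},
  {"tx":0.6,"ty":0.06,"tz":0,"roll":0},
  {"tx":0.6,"ty":0.06,"tz":0,"roll":0},
  {"tx":0.6,"ty":0.06,"tz":0,"roll":0},
  {"tx":0.6,"ty":0.06,"tz":0,"roll":0},
  {"tx":0.6,"ty":0.06,"tz":0,"roll":0},
  {"tx":0.6,"ty":0.06,"tz":0,"roll":0},
  {"tx":0.6,"ty":0.06,"tz":0,"roll":0},
  {"tx":0.6,"ty":0.06,"tz":0,"roll":0},
  {"tx":0.6,"ty":0.06,"tz":0,"roll":0},
  {"tx":0.6,"ty":0.06,"tz":0,"roll":0},
  {"tx":0.6,"ty":0.06,"tz":0,"roll":0},
  {"tx":0.6,"ty":0.06,"tz":0,"roll":0},
  {"tx":0.6,"ty":0.06,"tz":0,"roll":0},
  {"tx":0.6,"ty":0.06,"tz":0,"roll":0},
  {"tx":0,"ty":0,"tz":0,"roll":0},
])

```text
t: 16.85
tool_pos: [0.5624, -0.0054, 0.1554]
tool_rot: [[0.051, 0.999, 0.0], [0.999, -0.051, 0.001], [0.001, 0.0, -1.0]]
ft_force: [-0.1, -0.6, 1.0]
opening: 0.0241
grip_force: 0.0
```

```bash
python3 -c "
from h import *
look('wrist10')"
```

```text
16.85 TCP gate mm [  0.3 -75.5] z 0.1553543638332301 F [-0.1 -0.6  1. ]
3715 [303.6  32.3] [-3.2 28.1]
6190 [315.8 261.9] [  0.8 -51.1]
```

View pics/wrist10.png

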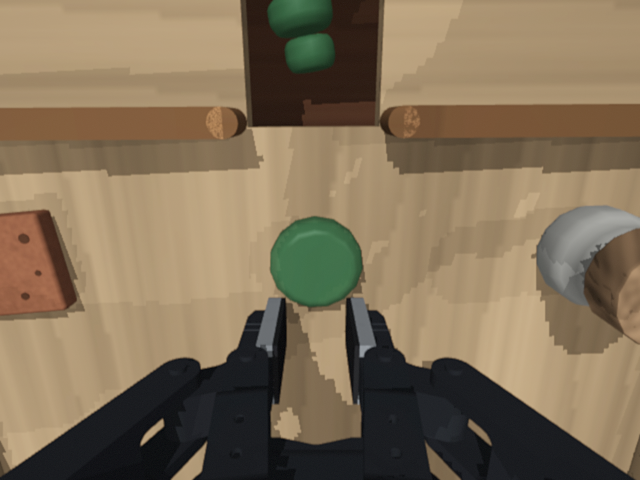

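Large is cradled at (316,262), in line with the gate gap (centre about column 313). The other two are deep in the tray. Final push.

Request:
play_rows([
  {"tx":0.6,"ty":0,"tz":0,"roll":0},
  {"tx":0.6,"ty":0,"tz":0,"roll":0},
  {"tx":0.6,"ty":0,"tz":0,"roll":0},
  {"tx":0.6,"ty":0,"tz":0,"roll":0},
  {"tx":0.6,"ty":0,"tz":0,"roll":0},
  {"tx":0.6,"ty":0,"tz":0,"roll":0},
  {"tx":0.6,"ty":0,"tz":0,"roll":0},
  {"tx":0.6,"ty":0,"tz":0,"roll":0},
  {"tx":0.6,"ty":0,"tz":0,"roll":0},
  {"tx":0.3,"ty":0,"tz":0,"roll":0},
  {"tx":0,"ty":0,"tz":0,"roll":0},
  {"tx":0,"ty":0,"tz":0,"roll":0},
  {"tx":0,"ty":0,"tz":0,"roll":0},
])

```text
t: 17.98
tool_pos: [0.5652, 0.049, 0.1552]
tool_rot: [[0.053, 0.999, -0.0], [0.999, -0.053, -0.0], [-0.0, -0.0, -1.0]]
ft_force: [0.4, -0.7, -0.3]
opening: 0.0242
grip_force: 0.0
```

```bash
python3 -c "
from h import *
look('wrist11')"
```

```text
17.9833 TCP gate mm [  0.3 -21. ] z 0.15519745219408673 F [ 0.4 -0.7 -0.3]
1609 [300.9 137.1] [-4.2 49.9]
1204 [308.8 168.8] [-1.5 39. ]
2487 [323.8 222.8] [ 3.9 19. ]
```

Request:
play_rows([
  {"tx":-1,"ty":0,"tz":-1,"roll":0},
  {"tx":-1,"ty":0,"tz":-1.5,"roll":0},
  {"tx":-1,"ty":0,"tz":-1.5,"roll":0},
  {"tx":-1,"ty":0,"tz":-1.5,"roll":0},
  {"tx":0,"ty":0,"tz":-1.5,"roll":0},
  {"tx":0,"ty":0,"tz":0,"roll":0},
  {"tx":0,"ty":0,"tz":0,"roll":0},
  {"tx":0,"ty":0,"tz":0,"roll":0},
  {"tx":0,"ty":0,"tz":0,"roll":0},
  {"tx":0,"ty":0,"tz":0,"roll":0},
])

```text
t: 18.87
tool_pos: [0.5624, 0.0098, 0.2241]
tool_rot: [[0.052, 0.999, -0.002], [0.999, -0.052, 0.0], [-0.0, -0.002, -1.0]]
ft_force: [0.1, -0.2, -0.3]
opening: 0.0237
grip_force: 0.0
```

```bash
python3 -c "
from h import *
look('wrist12');look('wrist13')
c=dict(np.load('wrist13.npz'))
for z in(.10,.087):
  print(z,[(A,gf(ray(c,uv,z))) for A,uv,P in greens(c)])"
```

```text
18.8667 TCP gate mm [ -0.5 -60.3] z 0.22414600263326437 F [ 0.1 -0.2 -0.3]
1131 [305.6  66.5] [-4.9 40.5]
784 [311.7  94.1] [-2.  27.8]
1155 [322.4 133.1] [3.5 8.9]
18.9167 TCP gate mm [ -0.4 -60.3] z 0.2242853860012009 F [ 0.4  0.  -0. ]
1137 [305.3  66.6] [-4.9 40.5]
786 [311.5  94.1] [-1.9 27.8]
1152 [322.1 133.1] [3.5 8.9]
0.1 [(1137, array([-6.4, 46.6])), (786, array([-2.5, 30.5])), (1152, array([4.3, 6.4]))]
0.087 [(1137, array([-6.7, 48. ])), (786, array([-2.7, 31.1])), (1152, array([4.5, 5.8]))]
```

```bash
python3 -c "
from h import *
V=[]
for n in('wrist11','wrist13'):
  c=dict(np.load(n+'.npz'));h=cv2.cvtColor(c['pixels'],cv2.COLOR_RGB2HSV)
  _,l,st,ce=cv2.connectedComponentsWithStats(cv2.inRange(h,(50,90,25),(90,255,200)))
  s=[st[i] for i in range(1,len(st)) if st[i,4]>300]; s.sort(key=lambda r:r[1])
  for r in s: print(n,r, 'width depth m for 24/30/36:',[round(c['mtx'][0,0]*d/r[2],3) for d in(.024,.03,.036)])
  print((-c['R'].T@c['t'])[2], c['R'][2]); V.append((c,s))
for k in range(3):
  P=[c['mtx']@np.c_[c['R'],c['t']] for c,s in V]
  X=cv2.triangulatePoints(*P,*[np.float64([[s[k][0]+s[k][2]/2],[s[k][1]]]) for c,s in V]).ravel();X=X[:3]/X[3];print('far edge',gf(X),X[2])
"
```

```text
wrist11 [ 271  119   59   37 1609] width depth m for 24/30/36: [np.float64(0.159), np.float64(0.199), np.float64(0.238)]
wrist11 [ 286  153   46   33 1204] width depth m for 24/30/36: [np.float64(0.204), np.float64(0.255), np.float64(0.306)]
wrist11 [ 290  199   68   49 2487] width depth m for 24/30/36: [np.float64(0.138), np.float64(0.172), np.float64(0.207)]
0.29749140630250437 [-0.01616405 -0.30809437 -0.95121847]
wrist13 [ 282   52   47   31 1137] width depth m for 24/30/36: [np.float64(0.2), np.float64(0.249), np.float64(0.299)]
wrist13 [294  81  36  27 786] width depth m for 24/30/36: [np.float64(0.261), np.float64(0.326), np.float64(0.391)]
wrist13 [ 296  117   53   33 1152] width depth m for 24/30/36: [np.float64(0.177), np.float64(0.221), np.float64(0.265)]
0.36660203870034636 [-0.0173598  -0.30766288 -0.95133705]
far edge [-6.3 55.3] 0.09747395930157944
far edge [-2.3 38.7] 0.09407369080793204
far edge [ 4.8 16.5] 0.10213466459634038
```

```bash
python3 -c "
from rig import bot
print(bot.close_job())"
```

```text
the job is handed in; nothing more can be done
None
```

All three nuggets were pushed through the gate in order (small, middle, large) and measured at rest about 55 mm down in the catch tray; the tile and pot looked untouched, I never went near the compass or spreader, and the job is handed in with no verdict returned.

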